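# Fit the fresh cell in the bench lamp

## Robot

A 7-joint arm with a two-finger parallel gripper is mounted at the origin on the work surface. World frame = base frame: x ahead of the robot, y to its left, z up, the work surface at z = 0. Lengths are in m, angles in rad, forces in N, time in s.
With the tool pointing down it reaches from about 0.4 to 0.85 m from the base axis. Payload 10.4 kg.
Tool frame: the origin (TCP) lies at the centre of the arm's flange, where the gripper is bolted on; the fingertips stand 173 mm ahead of it and the grasp point (between the pads) lies 155 mm ahead of it; z points along the fingers, y is the line along which they close (so a half turn about z gives the same grasp; the last joint's range is limited). The gripper opens to 85 mm and grips with 20 to 120 N. Pads are 22 mm wide; open, the fingers measure 114 mm over their backs; the gripper's body (76 mm by 85 mm) begins 54 mm behind the grasp point. The pads swing forward as they close: fully open they stand 13 mm farther back than shut.
Start: joints at [-1.148, 0.332, -0.065, 1.46, 0.022, 1.35, -0.088], TCP at [0.269, 0.564, 0.405] pointing down, gripper open.
Joint ranges: [-2.6, 2.6], [-0.5, 2.12], [-1.47, 1.34], [0.16, 2.42], [-1.27, 4.41], [0.06, 2.06], [-2.6, 2.6]. Speed limits (rad/s): [2.22, 2.22, 2.79, 2.79, 3.14, 3.14, 3.14].

## Interface

Orientations are given as a unit quaternion [x, y, z, w].
In Python, from station import manip gives the robot as it stands.
- The arm moves only by the tool send_rows, never from a script. Its argument "rows" is text: rows parted by semicolons, each of 7 numbers parted by spaces: the turn, a rotation vector about the tool's x, y, z in rad, then the shift along the tool's x, y, z in cm, then the finger opening in cm, from 0 to 8.54. In form: ax ay az tx ty tz jaw; .... A call has exactly 10 rows; each row is the pose to reach, as a shift and turn from the pose commanded when the call began, along the tool's axes at that moment; what a row does not reach only later rows make up. A row lasts 1/10 s, in which the tool goes at most 50 mm and 8.59 degrees, less where a joint would pass 70% of its speed; a pose out of reach is approached as far as the arm can. A call with a gripper value outside its range is refused whole. The fingers move at their own pace and stop on an object; "newtons" is the grip in N (left out, the last holds). Time passes only in rows, so rows that repeat a pose let the fingers close, or fill a call up. It gives the time, the measured TCP pose, the force, the opening and the grip force at its end, in the units of the state.
- manip.sense(): the state, without advancing time (a new reading comes with each control period).
- manip.read_camera(name): name is "side" or "top"; returns the picture (384x512x3 uint8, blue, green, red); there is no depth.
- manip.calibration(name): a dict with "intrinsics" (3x3 intrinsics, pixels), "pose" (4x4, takes a point from camera to world coordinates). Camera axes: x right, y down, z forward; pixel columns grow to the right and rows downward; lengths in m; the calibration is good to about 2 mm. A picture is of the moment at which its call begins. calibration takes no time and is no camera call.
- manip.job_done(): hands the job in; it is judged then, once.
Trained networks look in the newest picture that a camera, given by its name, has taken for a name from the list of things; names that differ only in an ending like _2 or _b are one class to them, and where a whole thing is asked for, a point or a joint stands for the part that bears it (a point fixed in the world has none). Each returns a list of dicts, best first, with "conf" (0 to 1); they miss things now and then, are a little off and sometimes report something else, mostly with a low value. They report only what shows in the picture. A call takes as long as a camera call. They do not tell look-alikes from the thing itself.
- manip.recognise(camera, label): "position" ([x, y, z] in m, in world coordinates, good to about 4 mm: the middle of the surface that is visible of it).
- manip.silhouettes(camera, label): "mask" (384x512 bool, what is visible of it).
The state is a dict: "t": time; "joint_positions": joint angles; "joint_vel": joint speeds; "joint_torque": joint torques, N m; "eef_pos": TCP position; "ee_rot": TCP orientation; "force": force on the tool from outside, world axes, zero at the start; "moment": the same for the moment, N m; "gripper_width": opening from 0.0 (shut) to 1.0 (fully open); "finger_force": force on a finger pad.
Only numpy, scipy, OpenCV 4.12 (cv2) and the standard library are available. Lean on these libraries where they do the work, as an engineer would, in place of code of your own. Each camera call takes 0.05 s, during which the arm holds its last target. There are 200 camera calls.

## Task

The work lamp lies face down on the bench with its battery bay open. Take the biggest of the loose cells (the fattest one), put its flat end against the coil spring contact, push the spring back and drop the nub end in behind the fixed stop. Leave the cell lying fully down in its trough, held by the spring, and let go.

Things in the scene. Friction and masses are not known exactly. Their poses are not given: they have to be found in the camera images.
- d_cell: Biggest of three loose black cells with a copper band on the bench: 34 mm diameter, 61.5 mm long over all, about 0.14 kg (the others, 24 and 14 mm thick, do not fit). Lies on its side, rolls if bumped. Origin on its axis at mid-length, 17 mm above the bench. x runs along it to the nub end (nub 10 mm wide, 2 mm high); the -x end is flat. At the start the nub points within 30 degrees of world +y.
- nub (a point): Tip of the nub of the big cell: on its axis, 30.75 mm from its origin.
- lamp: Grey work lamp lying face down, fixed: 190 x 106 mm, flat top 24 mm above the bench, 4 mm rims 46 mm either side. Origin on the bench under mid-bay; x along the bay from spring to stop (within 25 degrees of world +y), z up. A V trough (90 degrees, 30 mm wide, edges 43 mm high) runs along x; beside it fingers can go down. Behind the spring a housing (x -75 to -49 mm, 44 wide) reaches 72 mm high.
- stop (a point): Centre of the fixed steel stop's top edge, on its inner face: lamp x = 30.75 mm, y = 0, 53 mm above the bench; stop 30 mm wide. The nub end goes down behind it. The seated big cell has its nub at the stop, its x axis along the lamp's x, its centre over the lamp's origin 52 mm above the bench (underside at 35 mm, 18 mm below the stop's top).
- spring (a joint): Travel (m) of the spring contact, a 30 mm steel disc on a coil spring at the bay's -x end, centre 55 mm above the bench. 0 = free (disc face at lamp x = -22.5 mm), grows as it is pushed towards lamp -x, at most 0.022. 450 N/m: 8 mm (4 N) with the cell seated; 14 mm (6 N) lets the nub end pass the stop with 6 mm to spare.
Things that resemble listed ones, but are neither listed nor needed, are in the scene too. What is shaped like the d_cell but green is not meant.

How it is judged:
By the outcome, as a careful person would: the job done as asked, in the order asked, and still so for the second after the job is handed in, with the robot touching nothing.
It also fails if it takes over 40 s, if anything falls off the work surface, if the arm or the gripper's body presses on something with over 40 N, if the wrist force passes 120 N, or if a joint passes its speed limit or range.

## Working session

There is one attempt and no reset: what is moved stays moved. The work goes in short steps, Python scripts to look and compute and a tool call to move; the robot and the scene stay as the last step left them, time stands still between calls to the robot, and variables do not carry over. Pictures are saved under pics/ and viewed, at most 10 in all, crops included, and the job is handed in when it is done.

Besides the shell and the picture viewer there is one more tool, called by a JSON object that holds its "name" and its "arguments", one argument or row to a line. send_rows: Moves the arm, as the interface text tells. Its arguments: {"type":"object","properties":{"rows":{"type":"string"},"newtons":{"type":"number"}},"required":["rows"]}

```bash
mkdir -p pics; ls; python3 - <<'E'
from station import manip
import cv2,numpy as np
s=manip.sense(); print(s['t'],s['eef_pos'],s['ee_rot'],s['force'],s['gripper_width'])
for c in('top','side'):
    cv2.imwrite(f'pics/{c}0.png',manip.read_camera(c))
    k=manip.calibration(c);print(k['intrinsics'],k['pose'])
    for l in('d_cell','lamp','nub','stop','spring'):
        try: print(c,l,[(np.round(r['position'],3),round(r['conf'],2)) for r in manip.recognise(c,l)])
        except Exception as e: print(c,l,e)
print(manip.sense()['t'])
E
```

```text
pics
0.0 [0.2694017  0.56379555 0.40387915] [ 2.21051996e-01  9.75261733e-01 -7.38242816e-04 -1.48404280e-04] [ 0.4616101  -0.88380564  0.15604385] 1.0049718428647374
[[437.02076375   0.         259.77533543]
 [  0.         437.02076375 191.81208635]
 [  0.           0.           1.        ]] [[ 0.01983183 -0.99936798  0.02950162  0.49138197]
 [-0.99979175 -0.01968097  0.00539554 -0.0271724 ]
 [-0.00481151 -0.02960248 -0.99955017  0.97785884]
 [ 0.          0.          0.          1.        ]]
top d_cell [(array([ 0.557, -0.257,  0.033]), 0.94), (array([ 0.593, -0.164,  0.034]), 0.91), (array([ 0.605, -0.058,  0.032]), 0.7), (array([0.555, 0.099, 0.067]), 0.56)]
top lamp [(array([0.55 , 0.13 , 0.023]), 0.76)]
top nub [(array([ 0.604, -0.062,  0.032]), 0.98), (array([ 0.603, -0.163,  0.032]), 0.86), (array([ 0.554, -0.258,  0.031]), 0.66)]
top stop [(array([0.553, 0.129, 0.021]), 0.7)]
top spring []
[[443.96611134   0.         248.70371503]
 [  0.         443.96611134 194.12164502]
 [  0.           0.           1.        ]] [[ 7.90552302e-01 -4.58204348e-01  4.06295255e-01  1.13565023e-01]
 [-6.12394431e-01 -5.91130107e-01  5.24917382e-01 -5.62012296e-01]
 [-3.46069730e-04 -6.63787596e-01 -7.47921057e-01  8.42465593e-01]
 [ 0.00000000e+00  0.00000000e+00  0.00000000e+00  1.00000000e+00]]
side d_cell [(array([ 0.601, -0.067,  0.026]), 0.82), (array([ 0.594, -0.174,  0.031]), 0.76), (array([ 0.551, -0.262,  0.028]), 0.62)]
side lamp []
side nub [(array([ 0.552, -0.261,  0.029]), 0.83), (array([ 0.6  , -0.175,  0.031]), 0.56), (array([ 0.6  , -0.07 ,  0.025]), 0.55)]
side stop []
side spring []
0.6
```

View pics/top0.png

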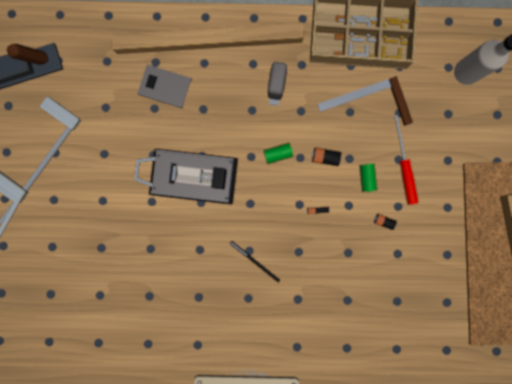

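View pics/side0.png

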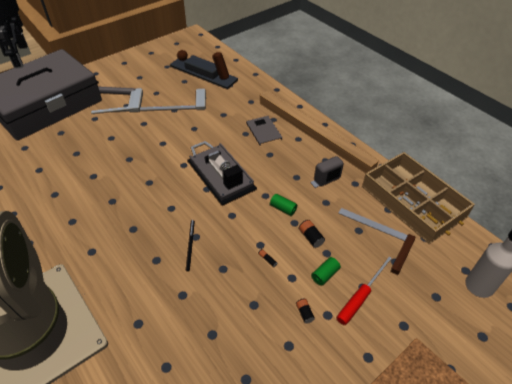

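The black, copper-banded cells in the top picture are at (326,157), (385,221) and (318,210). The green ones at (278,153) and (368,177) are not meant. (326,157) is the fattest and fits d_cell. I'll confirm it in an enlarged crop.

```bash
cat > h.py <<'E'
from station import manip
import cv2,numpy as np
def w2p(c,P):
    k=manip.calibration(c);T=np.linalg.inv(k['pose']);q=(T[:3,:3]@np.atleast_2d(P).T).T+T[:3,3]
    u=(k['intrinsics']@q.T).T;return u[:,:2]/u[:,2:]
def p2w(c,uv,z):
    k=manip.calibration(c);T=k['pose'];uv=np.atleast_2d(uv).astype(float)
    d=(T[:3,:3]@np.linalg.inv(k['intrinsics'])@np.c_[uv,np.ones(len(uv))].T).T
    return T[:3,3]+d*((z-T[2,3])/d[:,2])[:,None]
E
python3 - <<'E'
from h import *
im=cv2.imread('pics/top0.png');sd=cv2.imread('pics/side0.png')
a=cv2.resize(im[140:235,130:250],(400,300*95//90),interpolation=cv2.INTER_CUBIC)[:300]
b=cv2.resize(im[130:220,300:420],(400,300),interpolation=cv2.INTER_CUBIC)
c=cv2.resize(sd[135:210,180:280],(400,300),interpolation=cv2.INTER_CUBIC)
d=cv2.resize(sd[190:265,250:350],(400,300),interpolation=cv2.INTER_CUBIC)
cv2.imwrite('pics/crop0.png',np.vstack([np.hstack([a,b]),np.hstack([c,d])]))
manip.read_camera('top')
for l in('d_cell','lamp'):
  for r in manip.silhouettes('top',l):
    m=r['mask'];v,u=np.nonzero(m);z=.017 if l=='d_cell' else .024
    w=p2w('top',np.c_[u,v],z)[:,:2];rc=cv2.minAreaRect((w*1000).astype(np.float32))
    print(l,round(r['conf'],2),u.mean(),v.mean(),m.sum(),rc)
E
```

```text
d_cell 0.9 277.81190476190477 152.47857142857143 420 ((607.3463745117188, -60.24800109863281), (33.40945816040039, 62.71062469482422), 17.099409103393555)
d_cell 0.67 367.59060402684565 177.17002237136467 447 ((556.7644653320312, -258.4261169433594), (62.15000915527344, 35.211795806884766), 5.933718204498291)
d_cell 0.63 326.495652173913 156.19565217391303 460 ((600.5255737304688, -167.063720703125), (66.18449401855469, 35.97435760498047), 81.59381866455078)
lamp 0.92 190.78877726047537 175.5459446214163 4081 ((553.6510009765625, 142.29977416992188), (220.41676330566406, 104.35836029052734), 85.02565002441406)
```

View pics/crop0.png

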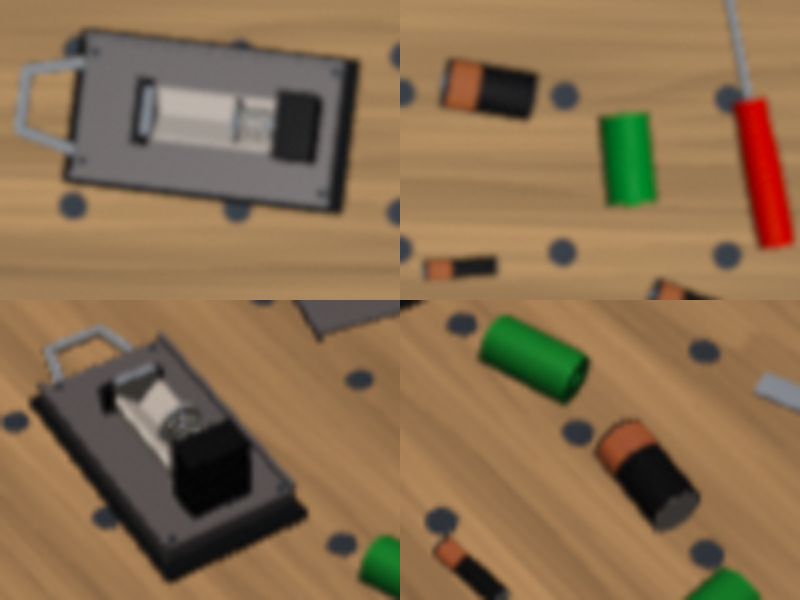

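The crop confirms (326,157): it is black, copper-banded, about 34 mm thick, with its nub end to the left (+y) and its flat end to the right. In the lamp the stop is on the left (~(174,173)) and the black spring housing on the right (~(219,178)). Next I'll fit the poses with box and cylinder silhouettes in both views.

```bash
cat > fit.py <<'E'
from h import *
from scipy.optimize import minimize
def hull(c,P,S=4):
    m=np.zeros((384*S,512*S),np.uint8);h=cv2.convexHull(((w2p(c,P)+.5)*S).astype(np.float32));cv2.fillConvexPoly(m,h.round().astype(np.int32),1);return m
def pose(L,x,y,a):
    c,s=np.cos(a),np.sin(a);return np.c_[x+c*L[:,0]-s*L[:,1],y+s*L[:,0]+c*L[:,1],L[:,2]]
def fit(L,masks,p0,S=4):
    M={c:cv2.resize(m.astype(np.float32),None,fx=S,fy=S,interpolation=cv2.INTER_LINEAR)>.5 for c,m in masks.items()}
    def f(p):
        e=0
        for c,m in M.items():
            h=hull(c,pose(L,p[0],p[1],p[2]))>0;e+=1-(h&m).sum()/(h|m).sum()
        return e
    r=minimize(f,p0,method='Nelder-Mead',options=dict(initial_simplex=np.array(p0)+np.array([[0,0,0],[.008,0,0],[0,.008,0],[0,0,.1]]),xatol=1e-4,fatol=1e-4))
    return r.x,r.fun
t=np.linspace(0,2*np.pi,24)
CELL=np.array([[x,.017*np.cos(a),.017+.017*np.sin(a)] for x in(-.03075,.02875) for a in t])
HOUS=np.array([[x,y,z] for x in(-.075,-.049) for y in(-.022,.022) for z in(.024,.072)])
E
python3 - <<'E'
from fit import *
im={c:manip.read_camera(c) for c in('top','side')}
def comp(c,uv,th):
    m=(im[c].max(2)<th).astype(np.uint8);n,l=cv2.connectedComponents(m);k=l[uv[1],uv[0]];return l==k if k else None
# housing
for th in (40,50,60):
    mm={c:comp(c,uv,th) for c,uv in(('top',(219,178)),('side',(232,174)))}
    print(th,{c:(m is not None and m.sum()) for c,m in mm.items()})
    for cs in (('top','side'),('top',),('side',)):
        try: x,f=fit(HOUS,{c:mm[c] for c in cs},[.55,.13,1.49]);print(cs,x.round(4),round(f,3))
        except Exception as e: print(e)
# cell
M={}
for c,uv in(('top',(326,157)),('side',(312,233))):
    for r in manip.silhouettes(c,'d_cell'):
        if r['mask'][uv[1],uv[0]]: M[c]=r['mask']
print(M.keys())
for cs in (list(M),)+tuple([c] for c in M):
    x,f=fit(CELL,{c:M[c] for c in cs},[.60,-.167,1.42]);print('cell',cs,x.round(4),round(f,3))
# plate mask edges
m=[r for r in manip.silhouettes('top','lamp')][0]['mask'].astype(np.uint8)
m=cv2.morphologyEx(m,cv2.MORPH_OPEN,np.ones((9,9)));v,u=np.nonzero(m)
print('plate',cv2.minAreaRect((p2w('top',np.c_[u,v],.024)[:,:2]*1000).astype(np.float32)))
print(manip.sense()['t'])
E
```

```text
40 {'top': np.int64(206), 'side': np.int64(360)}
('top', 'side') [0.5486 0.1279 1.5585] 0.504
('top',) [0.5462 0.1274 1.5544] 0.354
('side',) [0.553  0.1288 1.5098] 0.138
50 {'top': np.int64(231), 'side': np.int64(382)}
('top', 'side') [0.5494 0.129  1.5508] 0.378
('top',) [0.545  0.1272 1.5914] 0.274
('side',) [0.5511 0.1292 1.5319] 0.087
60 {'top': np.int64(254), 'side': np.int64(398)}
('top', 'side') [0.5492 0.128  1.5548] 0.29
('top',) [0.5472 0.1286 1.5813] 0.206
('side',) [0.5571 0.1283 1.4403] 0.068
dict_keys(['top', 'side'])
cell ['top', 'side'] [ 0.6019 -0.1641  1.4046] 0.133
cell ['top'] [ 0.6021 -0.1643  1.4075] 0.063
cell ['side'] [ 0.6014 -0.1653  1.435 ] 0.064
plate ((550.9990844726562, 125.68331909179688), (188.37994384765625, 106.8134536743164), 85.21437072753906)
1.0
```

```bash
cat > go.py <<'E'
from h import *
from scipy.spatial.transform import Rotation as R
import sys
# target: TCP x y z, world direction (deg) of tool y axis, pitch omitted (tool straight down)
x,y,z,a=map(float,sys.argv[1:5]);a=np.radians(a)
ya=np.array([np.cos(a),np.sin(a),0]);za=np.array([0,0,-1.]);T=R.from_matrix(np.c_[np.cross(ya,za),ya,za])
s=manip.sense();C=R.from_quat(s['ee_rot'])
print('rotvec',(C.inv()*T).as_rotvec().round(4),'shift cm',(C.inv().apply(np.array([x,y,z])-s['eef_pos'])*100).round(2))
print('t',round(s['t'],2),np.round(s['eef_pos'],4),'F',np.round(s['force'],1),'w',round(s['gripper_width'],3),'ff',s['finger_force'])
E
python3 go.py .602 -.165 .28 -9.3
```

```text
rotvec [ 1.0000e-04 -0.0000e+00  1.2873e+00] shift cm [-61.43 -51.43  12.47]
t 1.0 [0.2695 0.5639 0.4047] F [-0.8  0.1  0.2] w 1.001 ff 0.0
```

{"name": "send_rows", "arguments": {
  "rows": "0 0 1.287 -61.4 -51.4 12.5 8.54;0 0 1.287 -61.4 -51.4 12.5 8.54;0 0 1.287 -61.4 -51.4 12.5 8.54;0 0 1.287 -61.4 -51.4 12.5 8.54;0 0 1.287 -61.4 -51.4 12.5 8.54;0 0 1.287 -61.4 -51.4 12.5 8.54;0 0 1.287 -61.4 -51.4 12.5 8.54;0 0 1.287 -61.4 -51.4 12.5 8.54;0 0 1.287 -61.4 -51.4 12.5 8.54;0 0 1.287 -61.4 -51.4 12.5 8.54",
  "newtons": 60
}}

```text
t: 2.0
eef_pos: [0.475, 0.1125, 0.3277]
ee_rot: [0.763, 0.646, 0.001, 0.0]
force: [0.6, 1.1, -0.5]
gripper_width: 0.995
finger_force: 0.0
```

```bash
python3 go.py .602 -.165 .28 -9.3
```

```text
rotvec [ 0.0008 -0.0009 -0.0028] shift cm [-25.29  17.09   4.76]
t 2.0 [0.475  0.1125 0.3277] F [ 0.6  1.1 -0.5] w 0.995 ff 0.0
```

{"name": "send_rows", "arguments": {
  "rows": "0 0 0 -25.3 17.1 4.8 8.54;0 0 0 -25.3 17.1 4.8 8.54;0 0 0 -25.3 17.1 4.8 8.54;0 0 0 -25.3 17.1 4.8 8.54;0 0 0 -25.3 17.1 4.8 8.54;0 0 0 -25.3 17.1 4.8 8.54;0 0 0 -25.3 17.1 4.8 8.54;0 0 0 -25.3 17.1 4.8 8.54;0 0 0 -25.3 17.1 4.8 8.54;0 0 0 -25.3 17.1 4.8 8.54"
}}

```text
t: 3.0
eef_pos: [0.6026, -0.1607, 0.2799]
ee_rot: [0.761, 0.649, 0.001, -0.0]
force: [0.5, -0.1, 0.7]
gripper_width: 1.001
finger_force: 0.0
```

```bash
python3 go.py .602 -.165 .178 -9.3
```

```text
rotvec [ 0.0002 -0.0013  0.0028] shift cm [-4.400e-01  1.000e-02  1.019e+01]
t 3.0 [ 0.6026 -0.1607  0.2799] F [ 0.5 -0.1  0.7] w 1.001 ff 0.0
```

{"name": "send_rows", "arguments": {
  "rows": "0 0 0.003 -0.4 0 3 8.54;0 0 0.003 -0.4 0 6 8.54;0 0 0.003 -0.4 0 9 8.54;0 0 0.003 -0.4 0 10.2 8.54;0 0 0.003 -0.4 0 10.2 8.54;0 0 0.003 -0.4 0 10.2 6;0 0 0.003 -0.4 0 10.2 5;0 0 0.003 -0.4 0 10.2 4;0 0 0.003 -0.4 0 10.2 3;0 0 0.003 -0.4 0 10.2 2",
  "newtons": 60
}}

```text
t: 4.0
eef_pos: [0.6023, -0.1668, 0.1788]
ee_rot: [0.763, 0.646, 0.001, 0.0]
force: [-1.8, 1.1, 7.1]
gripper_width: 0.371
finger_force: 59.0
```

```bash
python3 go.py .602 -.165 .25 -9.3; python3 - <<'E'
from h import *
a=manip.read_camera('side')[170:290,240:400];b=manip.read_camera('top')[100:220,250:410]
cv2.imwrite('pics/grip.png',np.hstack([cv2.resize(i,(400,300),interpolation=cv2.INTER_CUBIC) for i in (a,b)]))
E
```

```text
rotvec [ 0.0016 -0.0004 -0.0027] shift cm [ 0.18 -0.05 -7.12]
t 4.0 [ 0.6023 -0.1668  0.1788] F [-1.8  1.1  7.1] w 0.371 ff 58.985745906829834
```

View pics/grip.png

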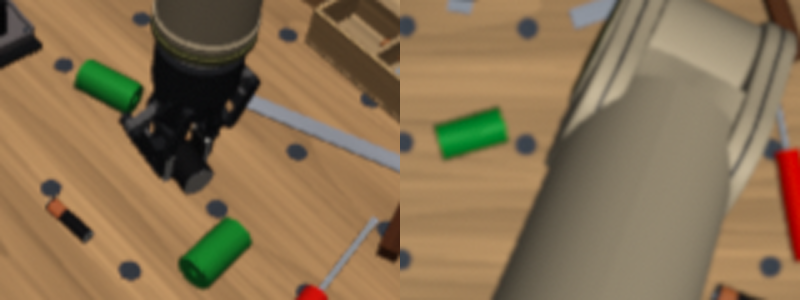

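The cell is gripped; its flat end shows at (195,172) in the left crop. I'll lift and check the hold.

{"name": "send_rows", "arguments": {
  "rows": "0 0 0 0 0 -1 2;0 0 0 0 0 -3 2;0 0 0 0 0 -6 2;0 0 0 0 0 -9 2;0 0 0 0 0 -12 2;0 0 0 -4 0 -12 2;0 0 0 -4 0 -12 2;0 0 0 -4 0 -12 2;0 0 0 -4 0 -12 2;0 0 0 -4 0 -12 2"
}}

```text
t: 5.1
eef_pos: [0.5955, -0.2052, 0.2973]
ee_rot: [0.763, 0.647, 0.0, -0.0]
force: [-1.1, -0.0, -1.9]
gripper_width: 0.373
finger_force: 59.9
```

```bash
python3 go.py .552 .135 .26 -4.8; python3 - <<'E'
from h import *
p=w2p('side',manip.sense()['eef_pos']-[0,0,.158])[0].astype(int);print(p)
a=manip.read_camera('side')[p[1]-45:p[1]+45,p[0]-60:p[0]+60]
cv2.imwrite('pics/grip2.png',cv2.resize(a,(600,450),interpolation=cv2.INTER_CUBIC))
E
```

```text
rotvec [-0.0006 -0.0006 -0.08  ] shift cm [32.85 -9.83  3.76]
t 5.1 [ 0.5955 -0.2052  0.2973] F [-1.1 -0.  -1.9] w 0.373 ff 59.86563742160797
[328 211]
```

View pics/grip2.png

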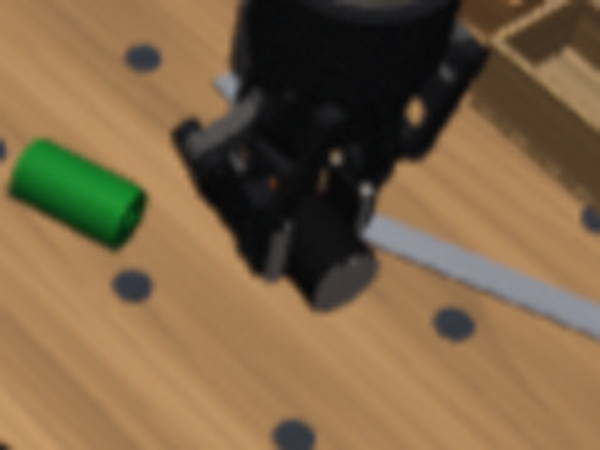

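The cell is held level in the fingers, with its flat end face centred at about (337,223) in the full picture. I'll compare that with the prediction.

```bash
python3 - <<'E'
from h import *
p=manip.sense()['eef_pos'];ax=np.array([np.cos(np.radians(80.6)),np.sin(np.radians(80.6)),0])
for off,dz in((.002,.162),(-.001,.162),(.005,.162),(.002,.166),(.002,.158)):
    c=p-[0,0,dz]+ax*off;print(off,dz,w2p('side',[c-ax*.03075,c+ax*.02875]).round(1).tolist())
E
```

```text
0.002 0.162 [[336.2, 222.2], [319.4, 202.4]]
-0.001 0.162 [[337.1, 223.2], [320.2, 203.4]]
0.005 0.162 [[335.3, 221.2], [318.6, 201.5]]
0.002 0.166 [[335.9, 223.4], [319.2, 203.7]]
0.002 0.158 [[336.5, 221.0], [319.7, 201.2]]
```

```bash
python3 go.py .5535 .1425 .285 -4.8
```

```text
rotvec [-0.0005 -0.0005 -0.0799] shift cm [33.63 -9.81  1.25]
t 5.15 [ 0.5955 -0.2053  0.2973] F [-0.2 -0.9 -1.2] w 0.376 ff 59.865381717681885
```

{"name": "send_rows", "arguments": {
  "rows": "0 0 -0.08 3 -1 1.2 2;0 0 -0.08 7 -2 1.2 2;0 0 -0.08 11 -3.2 1.2 2;0 0 -0.08 15 -4.4 1.2 2;0 0 -0.08 19 -5.5 1.2 2;0 0 -0.08 23 -6.7 1.2 2;0 0 -0.08 27 -7.9 1.2 2;0 0 -0.08 30 -8.8 1.2 2;0 0 -0.08 32.5 -9.5 1.2 2;0 0 -0.08 33.6 -9.8 1.2 2"
}}

```text
t: 6.15
eef_pos: [0.5531, 0.1448, 0.2854]
ee_rot: [0.735, 0.678, 0.0, -0.001]
force: [0.5, -0.7, -2.3]
gripper_width: 0.377
finger_force: 59.9
```

```bash
python3 go.py .5535 .1425 .238 -4.8; python3 - <<'E'
from h import *
p=w2p('side',manip.sense()['eef_pos']-[0,0,.2])[0].astype(int);print(p)
a=manip.read_camera('side')[p[1]-60:p[1]+60,p[0]-80:p[0]+80]
cv2.imwrite('pics/hov.png',cv2.resize(a,(800,600),interpolation=cv2.INTER_CUBIC))
E
```

```text
rotvec [-0.0005 -0.001   0.0032] shift cm [-0.23  0.07  4.74]
t 6.15 [0.5531 0.1448 0.2854] F [ 0.5 -0.7 -2.3] w 0.377 ff 59.92391288280487
[214 147]
```

View pics/hov.png

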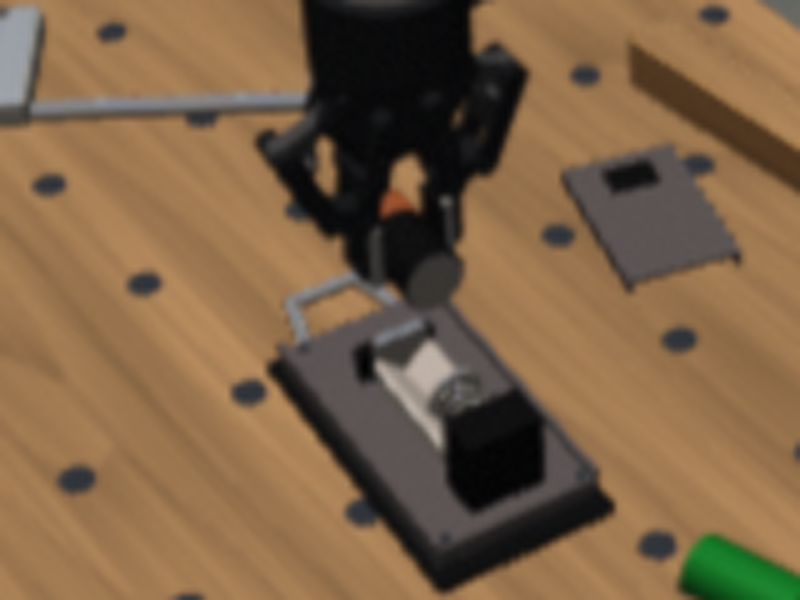

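The cell hovers in line with the bay. Its flat end centre is at (437,282) in the crop, the stop's top edge centre near (402,330), and the housing top's far corners near (445,430) and (543,405). I'll check these against the lamp pose.

```bash
python3 - <<'E'
from h import *
from fit import pose
L=np.array([[.03075,0,.053],[-.075,.022,.072],[-.075,-.022,.072],[-.049,.022,.072],[-.049,-.022,.072],[-.0225,0,.07],[-.075,.022,.024],[-.075,-.022,.024]])
sh=lambda P:((w2p('side',P)-[134,87]+.5)*5).round(0).tolist()
for x,y in((.552,.1285),(.552,.1325),(.556,.1285)): print(sh(pose(L,x,y,np.radians(85.2))))
p=manip.sense()['eef_pos'];d=np.array([.0837,.9965,0]);c=p-[0,0,.162]+d*.001
print(sh([c-d*.03075]))
E
```

```text
[[397.0, 336.0], [464.0, 451.0], [542.0, 416.0], [437.0, 419.0], [514.0, 385.0], [448.0, 373.0], [468.0, 518.0], [543.0, 483.0]]
[[392.0, 332.0], [460.0, 447.0], [537.0, 411.0], [432.0, 415.0], [509.0, 380.0], [443.0, 369.0], [463.0, 514.0], [538.0, 479.0]]
[[403.0, 333.0], [471.0, 448.0], [548.0, 412.0], [444.0, 416.0], [520.0, 381.0], [455.0, 370.0], [475.0, 515.0], [549.0, 480.0]]
[[433.0, 282.0]]
```

{"name": "send_rows", "arguments": {
  "rows": "0 0 0.003 -0.2 0.2 1 2;0 0 0.003 -0.2 0.2 2 2;0 0 0.003 -0.2 0.2 3 2;0 0 0.003 -0.2 0.2 4 2;0 0 0.003 -0.2 0.2 4.7 2;0 0 0.003 -0.2 0.2 4.7 2;0 0 0.003 -0.2 0.2 4.7 2;0 0 0.003 -0.2 0.2 4.7 2;0 0 0.003 -0.2 0.2 4.7 2;0 0 0.003 -0.2 0.2 4.7 2"
}}

```text
t: 7.2
eef_pos: [0.5557, 0.1393, 0.2389]
ee_rot: [0.738, 0.675, 0.0, 0.0]
force: [0.7, 0.1, -2.3]
gripper_width: 0.377
finger_force: 59.9
```

```bash
python3 go.py .5524 .1205 .238 -4.8
```

```text
rotvec [ 0.0006 -0.0004 -0.0042] shift cm [-1.9  -0.17  0.09]
t 7.2 [0.5557 0.1393 0.2389] F [ 0.7  0.1 -2.3] w 0.377 ff 59.92494463920593
```

{"name": "send_rows", "arguments": {
  "rows": "0 0 0 -0.4 0 0 2;0 0 0 -0.8 0 0 2;0 0 0 -1.2 -0.1 0 2;0 0 0 -1.6 -0.1 0 2;0 0 0 -1.9 -0.1 0 2;0 0 0 -1.9 -0.1 0 2;0 0 0 -1.9 -0.1 0 2;0 0 0 -1.9 -0.1 0 2;0 0 0 -1.9 -0.1 0 2;0 0 0 -1.9 -0.1 0 2"
}}

```text
t: 8.2
eef_pos: [0.5531, 0.1212, 0.2389]
ee_rot: [0.737, 0.676, 0.001, -0.0]
force: [0.8, 5.4, -1.2]
gripper_width: 0.38
finger_force: 59.9
```

```bash
python3 go.py .5524 .1205 .213 -4.8; python3 - <<'E'
from h import *
p=w2p('side',manip.sense()['eef_pos']-[0,0,.17])[0].astype(int);print(p)
a=manip.read_camera('side')[p[1]-45:p[1]+45,p[0]-60:p[0]+60]
cv2.imwrite('pics/push.png',cv2.resize(a,(800,600),interpolation=cv2.INTER_CUBIC))
E
```

```text
rotvec [ 0.0008 -0.0016 -0.0034] shift cm [-0.08 -0.06  2.59]
t 8.2 [0.5531 0.1212 0.2389] F [ 0.8  5.4 -1.2] w 0.38 ff 59.93281602859497
[220 157]
```

View pics/push.png

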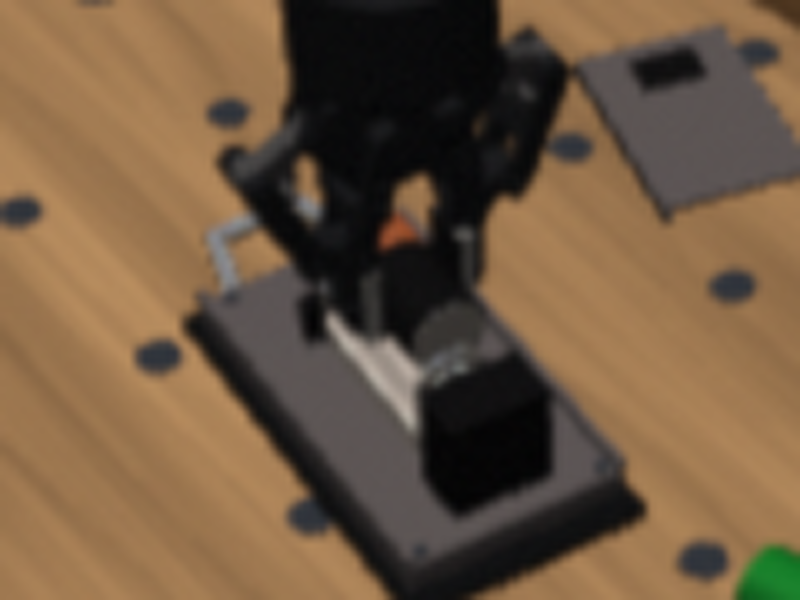

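The flat end is on the spring disc (about 5.4 N). I'll push a little further, then lower.

{"name": "send_rows", "arguments": {
  "rows": "0 0 0 -0.3 0 0 2;0 0 0 -0.3 0 0 2;0 0 0 -0.3 0 0.4 2;0 0 0 -0.3 0 0.8 2;0 0 0 -0.3 0 1.2 2;0 0 0 -0.3 0 1.6 2;0 0 0 -0.3 0 2 2;0 0 0 -0.3 0 2.2 2;0 0 0 -0.3 0 2.2 2;0 0 0 -0.3 0 2.2 2"
}}

```text
t: 9.25
eef_pos: [0.5527, 0.1185, 0.2167]
ee_rot: [0.737, 0.676, 0.001, -0.0]
force: [1.7, 5.5, -2.4]
gripper_width: 0.377
finger_force: 59.9
```

```bash
python3 go.py .5524 .1205 .213 -4.8; python3 - <<'E'
from h import *
p=w2p('side',manip.sense()['eef_pos']-[0,0,.16])[0].astype(int);print(p)
a=manip.read_camera('side')[p[1]-45:p[1]+45,p[0]-60:p[0]+60]
cv2.imwrite('pics/low.png',cv2.resize(a,(800,600),interpolation=cv2.INTER_CUBIC))
E
```

```text
rotvec [ 0.0004 -0.0018 -0.0032] shift cm [ 0.19 -0.05  0.37]
t 9.25 [0.5527 0.1185 0.2167] F [ 1.7  5.5 -2.4] w 0.377 ff 59.91676568984985
[221 161]
```

View pics/low.png

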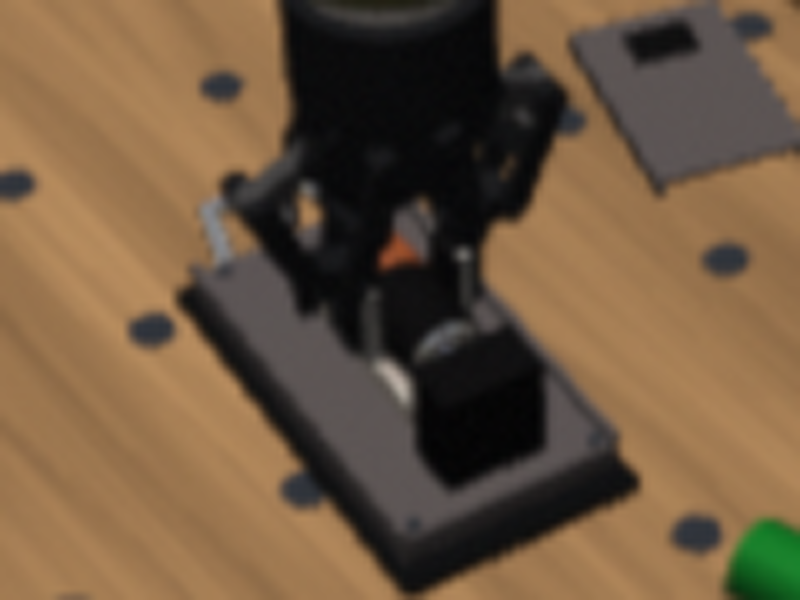

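{"name": "send_rows", "arguments": {
  "rows": "0 0 0 0 0 0.15 2;0 0 0 0 0 0.25 2;0 0 0 0 0 0.25 2;0 0 0 0.2 0 0.25 2;0 0 0 0.4 0 0.25 2;0 0 0 0.6 0 0.25 2;0 0 0 0.7 0 0.25 2;0 0 0 0.7 0 0.25 2;0 0 0 0.7 0 0.25 2;0 0 0 0.7 0 0.25 2"
}}

```text
t: 10.3
eef_pos: [0.5533, 0.1243, 0.2142]
ee_rot: [0.738, 0.675, 0.0, -0.0]
force: [-1.5, 3.9, 4.5]
gripper_width: 0.378
finger_force: 61.6
```

```bash
python3 go.py .5524 .1275 .213 -4.8
```

```text
rotvec [ 0.     -0.0003 -0.0043] shift cm [ 0.31 -0.12  0.12]
t 10.3 [0.5533 0.1243 0.2142] F [-1.5  3.9  4.5] w 0.378 ff 61.5522595353832
```

{"name": "send_rows", "arguments": {
  "rows": "0 0 0 0 0 0 3.5;0 0 0 0 0 0 4.5;0 0 0 0 0 0 5.5;0 0 0 0 0 0 6.5;0 0 0 0 0 0 6.5;0 0 0 0 0 -1 6.5;0 0 0 0 0 -3 6.5;0 0 0 0 0 -6 6.5;0 0 0 0 0 -10 6.5;0 0 0 0 0 -14 6.5",
  "newtons": 20
}}

```text
t: 11.3
eef_pos: [0.553, 0.124, 0.3561]
ee_rot: [0.738, 0.675, -0.0, 0.0]
force: [1.5, 1.0, 0.0]
gripper_width: 0.76
finger_force: 0.0
```

{"name": "send_rows", "arguments": {
  "rows": "0 0 0 5 0 0 6.5;0 0 0 10 0 0 6.5;0 0 0 15 0 0 6.5;0 0 0 20 0 0 6.5;0 0 0 22 0 0 6.5;0 0 0 22 0 0 6.5;0 0 0 22 0 0 6.5;0 0 0 22 0 0 6.5;0 0 0 22 0 0 6.5;0 0 0 22 0 0 6.5"
}}

```text
t: 12.3
eef_pos: [0.5729, 0.3424, 0.3545]
ee_rot: [0.738, 0.675, 0.0, 0.0]
force: [0.5, -0.3, 0.6]
gripper_width: 0.76
finger_force: 0.0
```

```bash
python3 - <<'E'
from fit import *
C=CELL+[0,0,.035];out=[]
for c,(u,v) in(('side',(222,165)),('top',(195,175))):
    im=manip.read_camera(c);a=cv2.resize(im[v-30:v+30,u-40:u+40],(400,300),interpolation=cv2.INTER_CUBIC);b=a.copy()
    h=cv2.convexHull(w2p(c,pose(C,.553,.1285,np.radians(85.2))).astype(np.float32))
    cv2.polylines(b,[((h-[u-40,v-30]+.5)*5).astype(np.int32)],True,(0,255,255),1);out.append(np.hstack([a,b]))
cv2.imwrite('pics/end.png',np.vstack(out));s=manip.sense();print(s['t'],s['eef_pos'],s['force'])
E
```

```text
12.4 [0.57273939 0.34290525 0.35433993] [-0.92214258  0.16287913  0.22120472]
```

View pics/end.png

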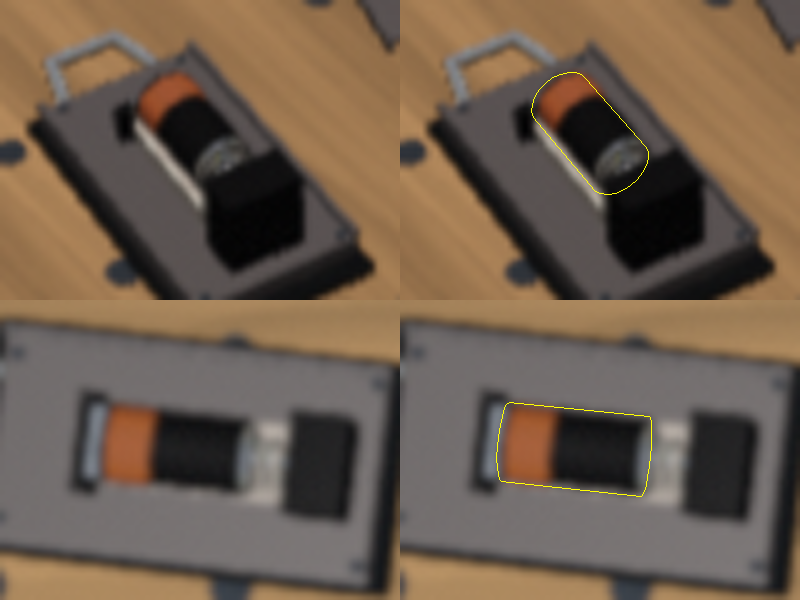

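The cell lies down in the trough: its copper nub end is against the stop (~(100,445) in the lower-left crop), the spring disc is on the flat end (~(250,455)), and it matches the seated-pose overlay. I'm handing it in.

```bash
python3 -c "
from station import manip
print(manip.job_done())"
```

```text
the job is handed in; nothing more can be done
None
```

The big cell lies down in its trough, flat end on the spring and nub at the stop; the gripper let go and moved clear, and the job was handed in at 12.4 s of the 40 s allowed.

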